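Comb the grill sticks into rows

ROBOT

A 6-joint arm with a two-finger parallel gripper is mounted at the origin on the work surface. World frame = base frame: x ahead of the robot, y to its left, z up, the work surface at z = 0. Lengths are in m, angles in rad, forces in N, time in s.
With the tool pointing down it reaches from about 0.3 to 0.775 m from the base axis. Payload 14.6 kg.
Tool frame: the origin (TCP) lies midway between the tips of the shut fingers; the grasp point (between the pads) lies bot.grip_depth behind it (bot.grip_depth is the distance from the TCP to the grasp point, in m); z points along the fingers, y is the direction in which the jaws open and shut (so a half turn about z gives the same grasp; the last joint's range is limited). The gripper opens to 94 mm and grips with 3 to 60 N. Pads are 16 mm wide; open, the fingers measure 119 mm over their backs; the gripper's body (75 mm by 177 mm) begins 78 mm behind the grasp point.
Start: joints at [-1.4, 0.3, 1.521, -0, 1.321, -0.067], TCP at [0.13, -0.535, 0.205] pointing down, gripper open.
Joint ranges: [-3.03, 3.03], [-0.79, 2.21], [0.23, 2.52], [-1.04, 4.18], [0, 3.07], [-2.55, 2.55]. Speed limits (rad/s): [2.22, 2.22, 2.57, 3.14, 3.14, 3.14].

INTERFACE

Orientations are given as a unit quaternion [x, y, z, w].
In Python, from workcell import bot gives the robot as it stands.
- The arm moves only by the tool apply_moves, never from a script. Its argument "steps" is a list that holds one entry, the list of rows, each a list of 7 numbers: the gripper's target within -1 to 1 (shut at 1, half-way at 0, fully open at -1), then the shift along the tool's x, y, z in mm, then the turn, a rotation vector about the tool's x, y, z in rad. A call has 1 to 20 rows; each row shifts and turns the commanded pose from where the row before left it, along the tool's axes as they then stand; what a row does not reach is not made up. A row lasts 1/8 s, in which the tool goes at most 62.5 mm and 10.7 degrees, less where a joint would pass 70% of its speed; a pose out of reach is approached as far as the arm can. A call with a gripper value outside its range is refused whole. The fingers move at their own pace and stop on an object; "squeeze" is the grip in N (left out, the last holds). Time passes only in rows, so rows that do not move let the fingers close. It gives the time, the measured TCP pose, the force and the opening at its end, in the units of the state.
- bot.sense(): the state, without advancing time (a new reading comes with each control period).
- bot.camera(name): name is "scene" or "top"; returns (picture, depth): 400x640x3 uint8, blue, green, red; 400x640 float32, m along the optical axis (not along the pixel's ray), 0 where there is no reading.
- bot.camera_info(name): a dict with "camera_matrix" (3x3 intrinsics, pixels), "view" (4x4, takes a point from world to camera coordinates). Camera axes: x right, y down, z forward; pixel columns grow to the right and rows downward; lengths in m; the calibration is good to about 2 mm. A picture is of the moment at which its call begins. camera_info takes no time and is no camera call.
- bot.close_job(): hands the job in, once; it reports no verdict.
Trained networks look in the newest picture that a camera, given by its name, has taken for a name from the list of things; names that differ only in an ending like _2 or _b are one class to them, and where a whole thing is asked for, a point or a joint stands for the part that bears it (a point fixed in the world has none). Each returns a list of dicts, best first, with "score" (0 to 1); they miss things now and then, are a little off and sometimes report something else, mostly with a low value. They report only what shows in the picture. A call takes as long as a camera call. They do not tell look-alikes from the thing itself.
- bot.spot_in(camera, target): "location" ([row, column] in pixels, amid what is visible of it).
- bot.outline_of(camera, target): "region" (400x640 bool, what is visible of it) and "location" ([row, column] in pixels, amid what is visible of it).
The state is a dict: "t": time; "joints": joint angles; "joint_velocities": joint speeds; "joint_torque": joint torques, N m; "ee_pos": TCP position; "orientation": TCP orientation; "ft_force": force on the tool from outside, world axes, zero at the start; "wrist_torque": the same for the moment, N m; "grip_width": finger opening in m.
Only numpy, scipy, OpenCV 4.12 (cv2) and the standard library are available. Lean on these libraries where they do the work, as an engineer would, in place of code of your own. Each camera call takes 0.05 s, during which the arm holds its last target.

TASK

Pick up the wooden hand rake, lower it with its teeth between the three scattered bamboo grill sticks and comb along them until they lie parallel, side by side in three separate rows flat on the counter. Move the sticks only with the rake, then stand the rake upright on the counter, well clear of the sticks, and let go.

Things in the scene. Friction and masses are not known exactly. Their poses are not given: they have to be found in the camera images.
- rake_grip (a point): Middle of the grip of the standing wooden hand rake (250 g), 90 mm above its feet. x: combing line (either way); y: along the 204 mm crossbar; z up. Upright grip block 24 mm (x) by 70 (y), 60 to 115 mm high; bar 24 thick, 40 to 60 high. One row of six 10 mm teeth at y = +-16, 48, 80, tips 2 mm above the feet; sticks suit the gaps at y = -64, 0, 64. Feet: end cheeks at y = +-100, 50 long (x), 8 thick.
- stick_a_mid (a point): One of three alike bamboo grill sticks, a straight bar 200 x 10 x 10 mm, 16 g, flat on the counter (the dark mat adds no height). Point: its middle, 5 mm over the counter; x along the stick, z up. The three lie roughly side by side across the robot's front, middles about 64 mm apart, two leaning one way and one the other, 19 to 28 degrees between; which lies where varies.
- stick_b_mid (a point): Another stick, the same as stick_a: 200 x 10 x 10 mm; the point is its middle, 5 mm over the counter, x along the stick, z up. (A toothless round press with a grip like the rake's stands by and is not needed.)
- stick_c_mid (a point): Another stick, the same as stick_a: 200 x 10 x 10 mm; the point is its middle, 5 mm over the counter, x along the stick, z up. (A toothless round press with a grip like the rake's stands by and is not needed.)
There are look-alikes about, which are no part of the job. What is shaped like the part that bears stick_a_mid but pink or red is not meant.

How it is judged:
By the outcome, as a careful person would: the job done as asked, in the order asked, and still so for the second after the job is handed in, with the robot touching nothing.
It also fails if it takes over 54 s, if anything falls off the work surface, if the arm or the gripper's body presses on something with over 40 N, if the wrist force passes 120 N, or if a joint passes its speed limit or range.

## Working session

There is one attempt and no reset: what is moved stays moved. The work goes in short steps, Python scripts to look and compute and a tool call to move; the robot and the scene stay as the last step left them, time stands still between calls to the robot, and variables do not carry over. Pictures are saved under pics/ and viewed, and the job is handed in when it is done.

Besides the shell and the picture viewer there is one more tool, called after "Emit:" in YAML: its name, and indented under it one key for each argument. apply_moves: Moves the arm, as the interface text tells. Its arguments: {"type":"object","properties":{"steps":{"type":"array"},"squeeze":{"type":"number"}},"required":["steps"]}

```bash
mkdir -p pics; cat > h.py <<'E'
import numpy as np, cv2
from workcell import bot
def proj(cam,p):
    i=bot.camera_info(cam);K=np.array(i['camera_matrix']);V=np.array(i['view'])
    c=V@np.append(p,1);q=K@c[:3];return q[:2]/q[2]
def ray(cam,u,v,z):
    i=bot.camera_info(cam);K=np.array(i['camera_matrix']);V=np.array(i['view'])
    T=np.linalg.inv(V);d=T[:3,:3]@np.linalg.inv(K)@[u,v,1];o=T[:3,3]
    return o+d*(z-o[2])/d[2]
def cloud(cam,D):
    i=bot.camera_info(cam);K=np.array(i['camera_matrix']);V=np.array(i['view'])
    T=np.linalg.inv(V);v,u=np.mgrid[0:400,0:640]
    P=np.stack([(u-K[0,2])/K[0,0]*D,(v-K[1,2])/K[1,1]*D,D],-1)
    return P@T[:3,:3].T+T[:3,3]
E
python3 - <<'E'
from h import *
print(bot.sense(),bot.grip_depth)
for c in('scene','top'):
    p,d=bot.camera(c);cv2.imwrite(f'pics/{c}0.png',p);np.save(f'{c}0.npy',d)
    for n in('rake_grip','stick_a_mid'):
        for r in bot.outline_of(c,n):
            print(c,n,r['score'],r['location'],r['region'].sum())
E
```

```text
{'t': 0.0, 'joints': array([-1.39962574e+00,  3.00476370e-01,  1.52155748e+00,  1.28803640e-05,
        1.32069001e+00, -6.65957591e-02]), 'joint_velocities': array([-0.0008692 ,  0.00042511, -0.00090687,  0.00162817, -0.00017903,
        0.00162305]), 'joint_torque': array([-6.83892358e-04, -5.31811023e+01, -3.52735233e+01,  7.07709999e-02,
        2.44297413e-02, -7.29251701e-05]), 'ee_pos': array([ 0.12950278, -0.53427862,  0.20489342]), 'orientation': array([ 9.92941745e-01,  1.18601732e-01, -2.33300729e-05, -5.65156124e-04]), 'ft_force': array([ 0.21226833,  0.22995232, -0.17723526]), 'wrist_torque': array([-0.01291335,  0.00217784,  0.0239684 ]), 'grip_width': 0.09399860103717779} 0.0188
scene rake_grip 0.74 [162.6, 376.1] 1229
scene stick_a_mid 0.87 [247.7, 234.8] 407
scene stick_a_mid 0.78 [224.7, 340.5] 261
scene stick_a_mid 0.54 [178.7, 314.0] 316
top rake_grip 0.57 [221.9, 166.8] 2043
top stick_a_mid 0.97 [285.8, 234.1] 367
top stick_a_mid 0.8 [267.1, 403.6] 412
top stick_a_mid 0.59 [198.3, 291.3] 383
```

View pics/top0.png

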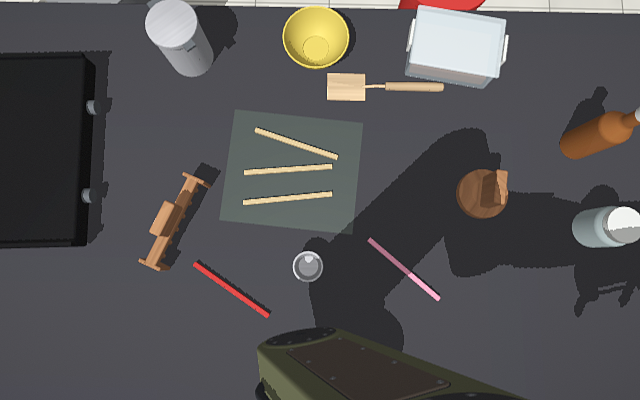

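View pics/scene0.png

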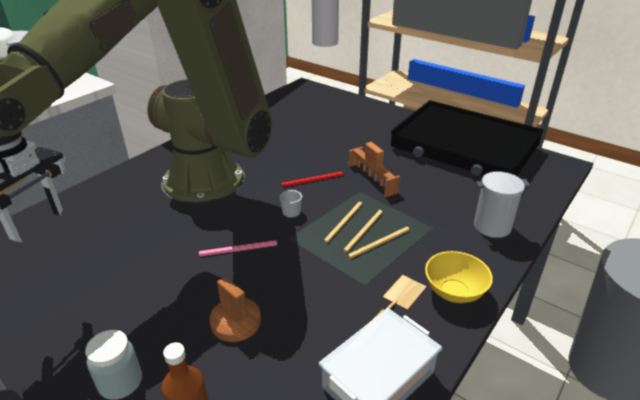

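The top picture shows three bamboo sticks on the mat (middles near row/col 143/296, 170/288 and 198/288). The red (289/232) and pink (268/404) sticks are look-alikes. The rake is at 221/172 and has teeth and cheeks. The round press is at 193/483 and isn't needed. Next I'll measure these and enlarge the crops.

```bash
cat >> h.py <<'E'
def sticks(img,rows=(105,240),cols=(200,370),cam='top',off=(0,0),verbose=True):
    hsv=cv2.cvtColor(img,cv2.COLOR_BGR2HSV)
    m=cv2.inRange(hsv,(12,50,130),(32,255,255))
    mm=np.zeros_like(m);mm[rows[0]:rows[1],cols[0]:cols[1]]=m[rows[0]:rows[1],cols[0]:cols[1]]
    n,l,st,ce=cv2.connectedComponentsWithStats(mm)
    out=[]
    for k in range(1,n):
        if st[k,4]<60: continue
        v,u=np.nonzero(l==k)
        P=np.array([ray(cam,a,b,0.009)[:2] for a,b in zip(u,v)])
        (cx,cy),(w,h),a=cv2.minAreaRect((P*1000).astype(np.float32))
        c=P.mean(0);e=np.linalg.svd(P-c,full_matrices=False)[2][0]
        if e[1]<0:e=-e
        s=(P-c)@e
        c=c+e*(s.max()+s.min())/2
        out.append((c[0],c[1],np.degrees(np.arctan2(-e[0],e[1])),np.ptp(s)))
        # angle: stick direction rel. to +y
        if verbose: print('mid',c.round(4),'dir',e.round(3),'angle from +y',round(out[-1][2],2),'len',round(np.ptp(s),4),'w',round(min(w,h),1),'n',len(u))
    return out
E
python3 - <<'E'
from h import *
p=cv2.imread('pics/top0.png');d=np.load('top0.npy')
sticks(p)
C=cloud('top',d)
i=bot.camera_info('top');print(np.linalg.inv(np.array(i['view'])).round(3),i['camera_matrix'])
# rake
R=C[160:285,130:225].reshape(-1,3)
print('table z',np.median(C[300:320,150:180,2]))
for lo,hi in((.105,.125),(.05,.07)):
    S=R[(R[:,2]>lo)&(R[:,2]<hi)]
    (c,wh,a)=cv2.minAreaRect((S[:,:2]*1000).astype(np.float32))
    print(lo,len(S),S.mean(0).round(4),np.array(c).round(1),np.array(wh).round(1),a, np.median(S[:,2]))
    print(cv2.boxPoints((c,wh,a)).round(1).tolist())
for n,(u,v) in dict(cup=(308,265),bowl=(316,38),can=(180,40),grillk=(90,150),spat=(346,87),press=(483,193),box=(455,45)).items(): print(n,C[v,u].round(3))
a=cv2.resize(p[150:290,120:340],None,fx=3.5,fy=3.5,interpolation=cv2.INTER_CUBIC);cv2.imwrite('pics/crop0.png',a)
E
```

```text
mid [0.6079 0.0699] dir [0.313 0.95 ] angle from +y -18.24 len 0.1999 w 13.6 n 489
mid [0.5474 0.0862] dir [-0.089  0.996] angle from +y 5.11 len 0.1976 w 13.0 n 475
mid [0.4815 0.0854] dir [-0.117  0.993] angle from +y 6.7 len 0.1986 w 12.2 n 483
[[ 0.016 -0.991  0.135  0.353]
 [-1.    -0.017 -0.005  0.015]
 [ 0.007 -0.135 -0.991  0.913]
 [ 0.     0.     0.     1.   ]] [[407.66036623   0.         320.58543933]
 [  0.         407.66036623 200.96193272]
 [  0.           0.           1.        ]]
table z 0.0005554235908029614
0.105 466 [0.4234 0.3212 0.1142] [423.8 322.2] [24.8 69.4] 64.83489227294922 0.11475108486952873
[[387.1000061035156, 325.70001220703125], [449.8999938964844, 296.20001220703125], [460.5, 318.70001220703125], [397.70001220703125, 348.20001220703125]]
0.05 1038 [0.4209 0.3212 0.0596] [423.8 322.8] [ 50.5 208.1] 66.64688110351562 0.059942604400665345
[[318.20001220703125, 340.79998779296875], [509.20001220703125, 258.3999938964844], [529.2999877929688, 304.70001220703125], [338.29998779296875, 387.20001220703125]]
cup [0.334 0.036 0.005]
bowl [0.867 0.028 0.006]
can [0.778 0.298 0.146]
grillk [0.581 0.529 0.02 ]
spat [ 0.747 -0.045  0.002]
press [ 0.493 -0.337  0.052]
box [ 0.815 -0.277  0.08 ]
```

View pics/crop0.png

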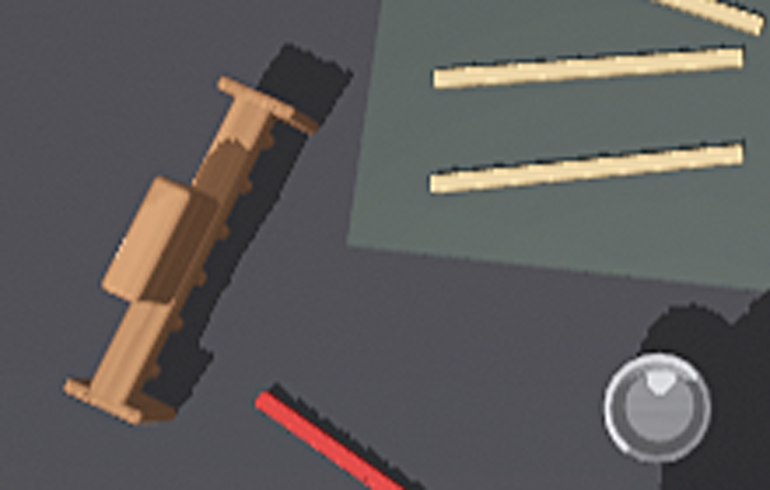

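Emit:
apply_moves:
  steps:
    - [[-1,60,-3.4,0,0,0,-0.11],[-1,60,-3.4,0,0,0,-0.11],[-1,60,-3.4,0,0,0,-0.11],[-1,60,-3.4,0,0,0,-0.11],[-1,60,-3.4,0,0,0,-0.11],[-1,60,-3.4,0,0,0,-0.11],[-1,60,-3.4,0,0,0,-0.11],[-1,60,-3.4,0,0,0,-0.11],[-1,60,-3.4,0,0,0,-0.11],[-1,60,-3.4,0,0,0,-0.11],[-1,60,-3.4,0,0,0,-0.11],[-1,60,-3.4,0,0,0,-0.11],[-1,60,-3.4,0,0,0,-0.11],[-1,60,-3.4,0,0,0,-0.11],[-1,60,-3.4,0,0,0,-0.11],[-1,60,-3.4,0,0,0,-0.11],[-1,60,-3.4,0,0,0,-0.11],[-1,60,-3.4,0,0,0,-0.11]]

```text
t: 2.55
ee_pos: [0.4344, 0.3283, 0.2054]
orientation: [0.444, 0.896, -0.0, -0.0]
ft_force: [-0.1, 0.5, -0.3]
grip_width: 0.0936
```

```bash
cat >> h.py <<'E'
from scipy.spatial.transform import Rotation as Ro
def togo(pos,yawdeg):
    """remaining tool-frame shift (mm) and rotvec to TCP pos, tool down with tool-x at yawdeg"""
    s=bot.sense();R=Ro.from_quat(s['orientation']);y=np.radians(yawdeg)
    x=np.array([np.cos(y),np.sin(y),0]);z=np.array([0,0,-1.]);T=Ro.from_matrix(np.stack([x,np.cross(z,x),z],1))
    sh=R.inv().apply(np.array(pos)-s['ee_pos'])*1000
    m=R.as_matrix()
    print('t',round(s['t'],2),'pos',s['ee_pos'].round(4),'yaw',np.degrees(np.arctan2(m[1,0],m[0,0])).round(2),'tilt z',m[:,2].round(4),'grip',round(s['grip_width'],4),'F',s['ft_force'].round(1),'q',s['joints'].round(2))
    print('shift',sh.round(1),'rotvec',(R.inv()*T).as_rotvec().round(4),'dist',np.linalg.norm(sh).round(1))
E
python3 - <<'E'
from h import *
togo((.4235,.3222,.2),156)
# recheck rake with both cameras
p,d=bot.camera('scene');C=cloud('scene',d)
R=C[130:210,330:420].reshape(-1,3)
for lo,hi in((.112,.12),(.056,.062)):
    S=R[(R[:,2]>lo)&(R[:,2]<hi)&(R[:,0]<.56)&(R[:,1]>.2)]
    b=cv2.minAreaRect((S[:,:2]*1000).astype(np.float32));print(len(S),b,cv2.boxPoints(b).round(0).tolist())
cv2.imwrite('pics/scene1.png',p)
p,d=bot.camera('top');cv2.imwrite('pics/top1.png',p)
E
```

```text
t 2.55 pos [0.4344 0.3283 0.2054] yaw 127.28 tilt z [-0. -0. -1.] grip 0.0936 F [-0.1  0.5 -0.3] q [ 0.58  0.29  1.54 -0.    1.32 -0.07]
shift [  1.7 -12.4   5.4] rotvec [-0.     -0.     -0.5013] dist 13.6
105 ((423.4587707519531, 317.5889892578125), (26.970434188842773, 73.4652099609375), 66.13426971435547) [[384.0, 320.0], [452.0, 290.0], [463.0, 315.0], [395.0, 345.0]]
299 ((450.6400451660156, 428.61834716796875), (310.4400939941406, 213.35794067382812), 75.8227310180664) [[309.0, 304.0], [516.0, 252.0], [592.0, 553.0], [385.0, 605.0]]
```

Emit:
apply_moves:
  steps:
    - [[-1,0.5,-14,0,0,0,-0.167],[-1,0,0,0,0,0,-0.167],[-1,0,0,0,0,0,-0.167],[-1,0,0,0,0,0,0]]

```text
t: 3.15
ee_pos: [0.4243, 0.3182, 0.2054]
orientation: [0.211, 0.978, -0.0, 0.0]
ft_force: [-0.1, -0.5, -0.1]
grip_width: 0.0938
```

```bash
python3 - <<'E'
from h import *
togo((.4237,.3205,.072),156)
p,d=bot.camera('scene');cv2.imwrite('pics/scene2.png',cv2.resize(p[60:240,270:470],None,fx=3,fy=3))
E
```

```text
t 3.15 pos [0.4243 0.3182 0.2054] yaw 155.67 tilt z [-0.e+00 -1.e-04 -1.e+00] grip 0.0938 F [-0.1 -0.5 -0.1] q [ 0.57  0.26  1.58 -0.    1.31 -0.57]
shift [  1.5   1.8 133.4] rotvec [-0.0001  0.     -0.0058] dist 133.4
```

View pics/scene2.png

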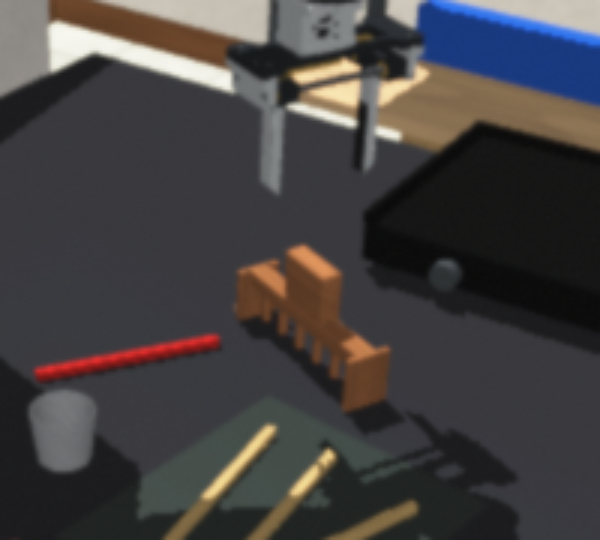

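The open gripper is above the rake and straddles the grip block's thin direction. I'll lower it and grip.

Emit:
apply_moves:
  steps:
    - [[-1,1.5,1.8,40,0,0,0],[-1,0,0,40,0,0,0],[-1,0,0,33,0,0,0],[-1,0,0,20,0,0,0],[-1,0,0,0,0,0,0],[1,0,0,0,0,0,0],[1,0,0,0,0,0,0],[1,0,0,0,0,0,0],[1,0,0,0,0,0,0],[1,0,0,0,0,0,0],[1,0,0,0,0,0,0]]
  squeeze: 45

```text
t: 4.58
ee_pos: [0.4234, 0.3209, 0.0725]
orientation: [0.21, 0.978, -0.0, 0.0]
ft_force: [0.5, -0.1, 0.3]
grip_width: 0.0374
```

```bash
python3 - <<'E'
from h import *
togo((.4237,.3205,.072),156)
p,d=bot.camera('scene');cv2.imwrite('pics/scene3.png',cv2.resize(p[60:240,270:470],None,fx=3,fy=3))
E
```

```text
t 4.58 pos [0.4234 0.3209 0.0725] yaw 155.77 tilt z [ 0. -0. -1.] grip 0.0374 F [ 0.5 -0.1  0.3] q [ 0.58  0.41  1.71 -0.    1.02 -0.57]
shift [-0.4 -0.3  0.5] rotvec [-0.     0.    -0.004] dist 0.7
```

View pics/scene3.png

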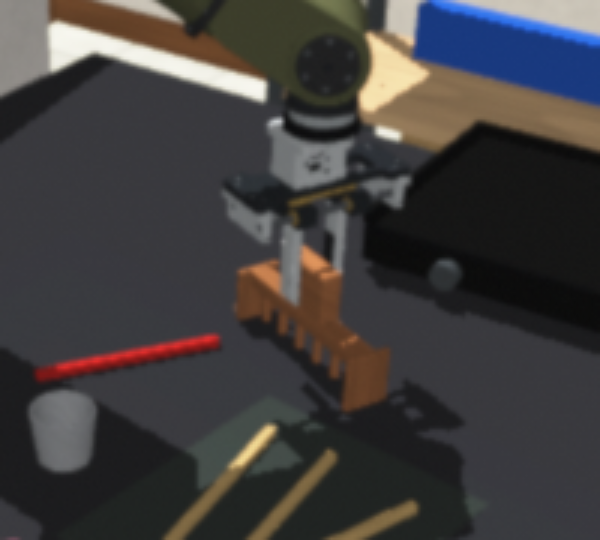

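The fingers straddle the block and are still closing (37 mm, block 24 mm). I'll finish the grip and lift a little.

Emit:
apply_moves:
  steps:
    - [[1,0,0,0,0,0,0],[1,0,0,0,0,0,0],[1,0,0,0,0,0,0],[1,0,0,0,0,0,0],[1,0,0,-20,0,0,0],[1,0,0,-40,0,0,0],[1,0,0,0,0,0,0],[1,0,0,0,0,0,0]]

```text
t: 5.62
ee_pos: [0.423, 0.3206, 0.1313]
orientation: [0.21, 0.978, -0.001, -0.001]
ft_force: [-0.9, -0.2, -4.1]
grip_width: 0.0238
```

```bash
python3 - <<'E'
from h import *
togo((.547,.08,.132),180)
p,d=bot.camera('scene');cv2.imwrite('pics/scene4.png',cv2.resize(p[60:240,270:470],None,fx=3,fy=3))
p,d=bot.camera('top');cv2.imwrite('pics/top4.png',p);C=cloud('top',d)
sticks(p)
R=C[130:300,110:240].reshape(-1,3)
S=R[(R[:,2]>.112)&(R[:,2]<.126)]
b=cv2.minAreaRect((S[:,:2]*1000).astype(np.float32));print(len(S),b,cv2.boxPoints(b).round(0).tolist(),np.median(S[:,2]))
E
```

```text
t 5.62 pos [0.423  0.3206 0.1313] yaw 155.77 tilt z [-1.2e-03 -8.0e-04 -1.0e+00] grip 0.0238 F [-0.9 -0.2 -4.1] q [ 0.58  0.33  1.66 -0.    1.15 -0.57]
shift [-211.8 -168.5   -0.6] rotvec [-0.001  -0.001  -0.4228] dist 270.7
mid [0.6083 0.0691] dir [0.311 0.95 ] angle from +y -18.12 len 0.1986 w 10.3 n 385
mid [0.5477 0.0862] dir [-0.091  0.996] angle from +y 5.2 len 0.1976 w 12.8 n 411
mid [0.4817 0.0855] dir [-0.119  0.993] angle from +y 6.83 len 0.1984 w 12.2 n 451
533 ((442.0790710449219, 318.8053283691406), (48.073814392089844, 174.2744140625), 62.09209060668945) [[354.0, 338.0], [508.0, 257.0], [530.0, 299.0], [376.0, 381.0]] 0.11858982669714158
```

View pics/scene4.png

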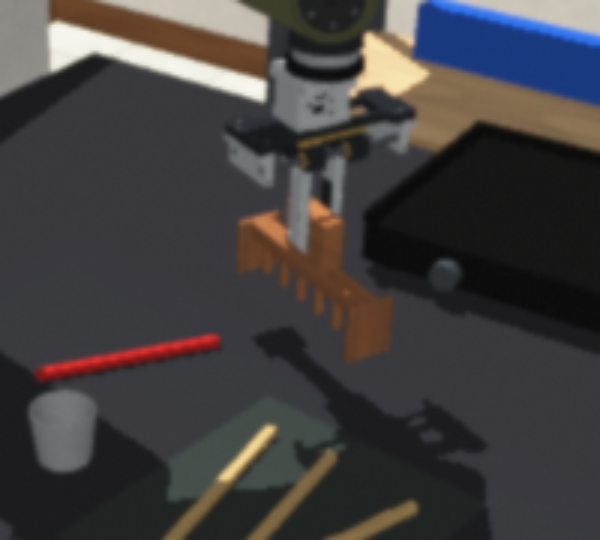

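View pics/top4.png

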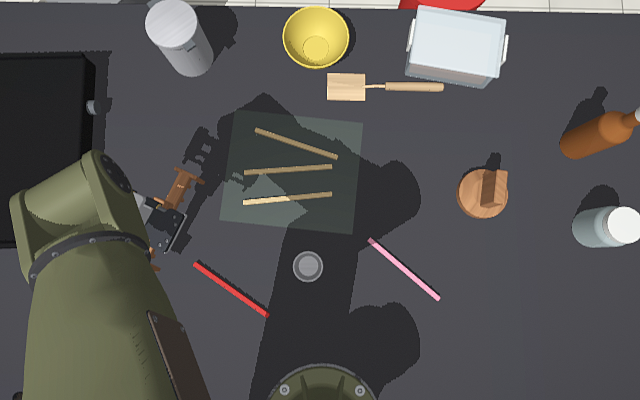

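Emit:
apply_moves:
  steps:
    - [[1,0,0,0,0,0,-0.141],[1,0,0,0,0,0,-0.141],[1,0,0,0,0,0,-0.141],[1,-20,-40,0,0,0,0],[1,-21,-40,0,0,0,0],[1,-21,-40,0,0,0,0],[1,-21,-40,0,0,0,0],[1,-21,-40,0,0,0,0],[1,-20,-40,0,0,0,0],[1,0,0,0,0,0,0],[1,0,0,0,0,0,0]]

```text
t: 7.1
ee_pos: [0.547, 0.0811, 0.1315]
orientation: [0.0, 1.0, 0.0, -0.001]
ft_force: [-0.4, 0.2, -2.6]
grip_width: 0.0236
```

```bash
python3 - <<'E'
from h import *
togo((.547,.08,.074),180)
p,d=bot.camera('scene');cv2.imwrite('pics/scene5.png',cv2.resize(p[100:300,250:480],None,fx=3,fy=3))
p,d=bot.camera('top');cv2.imwrite('pics/top5.png',cv2.resize(p[80:260,190:400],None,fx=3,fy=3));np.save('top5.npy',d)
E
```

```text
t 7.1 pos [0.547  0.0811 0.1315] yaw 180.0 tilt z [-1.6e-03  1.0e-04 -1.0e+00] grip 0.0236 F [-0.4  0.2 -2.6] q [ 0.08  0.38  1.6   0.    1.17 -1.49]
shift [-0.1 -1.1 57.5] rotvec [ 0.0001 -0.0016 -0.0001] dist 57.5
```

View pics/scene5.png

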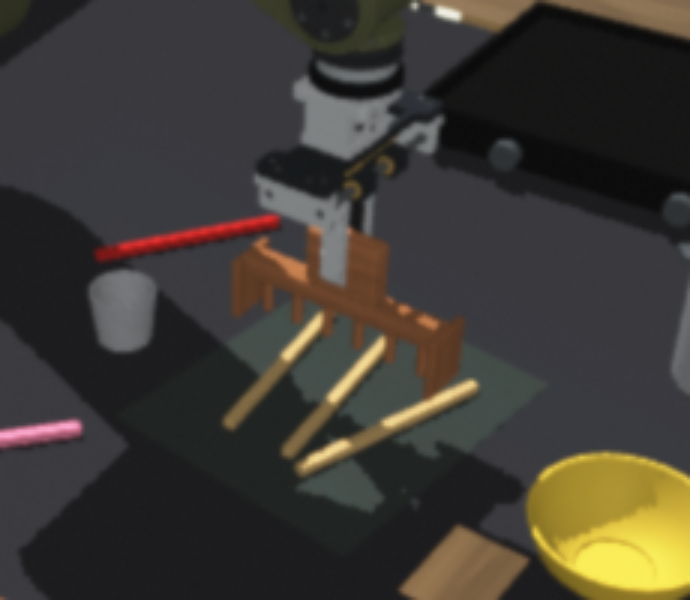

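View pics/top5.png

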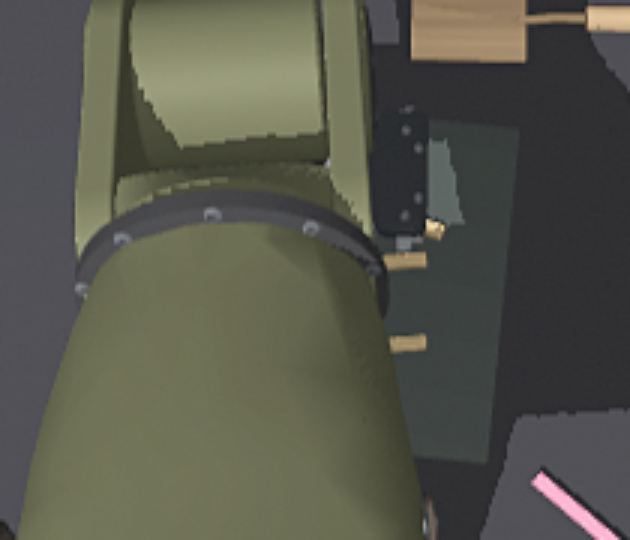

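```bash
python3 - <<'E'
from h import *
p,d=bot.camera('scene');C=cloud('scene',d)
S=C[(C[...,2]>.085)&(C[...,2]<.124)&(abs(C[...,1]-.08)<.04)&(C[...,0]<.75)&(C[...,0]>.35)]
print(len(S),np.percentile(S[:,0],[0,1,5,95,99,100]).round(4),np.percentile(S[:,1],[1,99]).round(3))
T=S[S[:,2]>.1165];print('bar top',len(T),T[:,0].min(),T[:,0].max(),np.percentile(T[:,1],[1,50,99]))
for x in (T[T[:,0]<.5],T[T[:,0]>.59]): print(x.mean(0), np.median(x[:,2]))
q=p.copy()
for y in(-80,-48,-16,16,48,80):
    u=proj('scene',(.547+y/1000,.081,.0615));cv2.circle(q,tuple(u.round().astype(int)),1,(255,0,0),-1)
for y in(-104,104):
  for z in(.0595,.1195):
    u=proj('scene',(.547+y/1000,.056,z));cv2.circle(q,tuple(u.round().astype(int)),1,(0,255,0),-1)
cv2.imwrite('pics/scene5b.png',cv2.resize(q[160:260,300:430],None,fx=6,fy=6))
E
```

```text
947 [0.4412 0.4445 0.4487 0.6507 0.6516 0.6531] [0.055 0.104]
bar top 427 0.443346103225129 0.6520233319521823 [0.05518634 0.07472536 0.10323007]
[0.46810345 0.07692377 0.12082922] 0.12100455409743188
[0.62538145 0.0787554  0.12079308] 0.12082653772632135
```

View pics/scene5b.png

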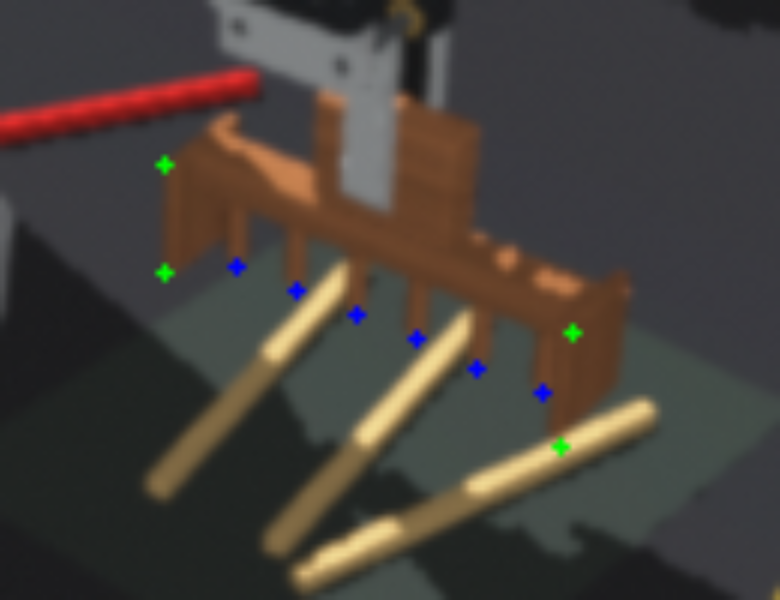

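The overlay matches the real teeth and cheeks. Each stick sits in its proper gap, so I'll lower the rake and comb towards +y.

Emit:
apply_moves:
  steps:
    - [[1,0,-1,20,0,0,0],[1,0,0,20,0,0,0],[1,0,0,12,0,0,0],[1,0,0,5.5,0,0,0],[1,0,0,0,0,0,0],[1,0,10,0,0,0,0],[1,0,10,0,0,0,0],[1,0,10,0,0,0,0],[1,0,10,0,0,0,0],[1,0,10,0,0,0,0],[1,0,10,0,0,0,0],[1,0,10,0,0,0,0],[1,0,0,0,0,0,0]]

```text
t: 8.88
ee_pos: [0.5474, 0.1506, 0.0749]
orientation: [-0.001, 1.0, 0.0, -0.0]
ft_force: [0.7, -0.3, -2.8]
grip_width: 0.0238
```

```bash
python3 - <<'E'
from h import *
togo((.547,.08,.074),180)
p,d=bot.camera('scene');cv2.imwrite('pics/scene6.png',cv2.resize(p[140:300,270:460],None,fx=4,fy=3.7))
E
```

```text
t 8.88 pos [0.5474 0.1506 0.0749] yaw -179.94 tilt z [-0.e+00  1.e-04 -1.e+00] grip 0.0238 F [ 0.7 -0.3 -2.8] q [ 0.2   0.48  1.6   0.    1.07 -1.37]
shift [  0.5 -70.6   0.9] rotvec [ 0.0001 -0.      0.001 ] dist 70.6
```

View pics/scene6.png

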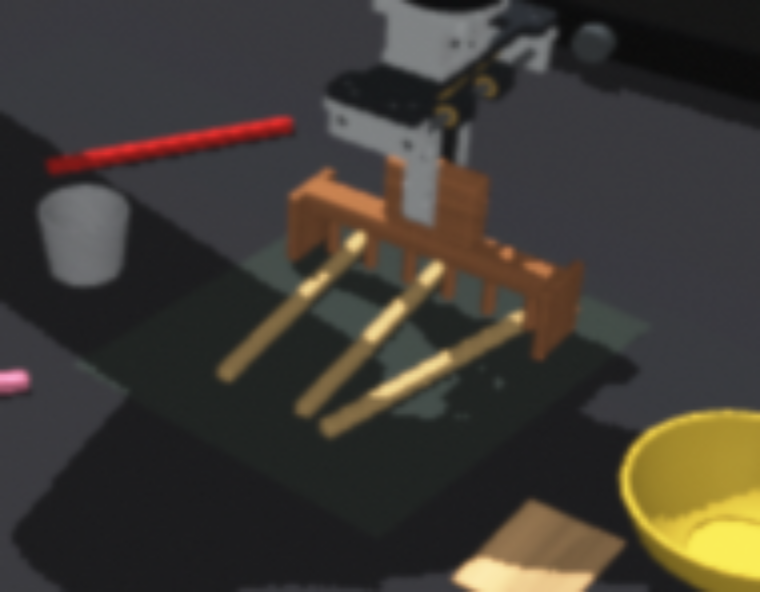

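The stick ends stayed inside their gaps as they straightened. Next I'll comb back towards -y.

Emit:
apply_moves:
  steps:
    - [[1,0,-10,0,0,0,0],[1,0,-10,0,0,0,0],[1,0,-10,0,0,0,0],[1,0,-10,0,0,0,0],[1,0,-10,0,0,0,0],[1,0,-10,0,0,0,0],[1,0,-10,0,0,0,0],[1,0,-10,0,0,0,0],[1,0,-10,0,0,0,0],[1,0,-10,0,0,0,0],[1,0,-10,0,0,0,0],[1,0,-10,0,0,0,0],[1,0,-10,0,0,0,0],[1,0,-8,0,0,0,0],[1,0,0,0,0,0,0]]

```text
t: 10.8
ee_pos: [0.5475, 0.0114, 0.075]
orientation: [0.0, 1.0, -0.0, 0.0]
ft_force: [0.2, -0.8, -3.3]
grip_width: 0.0241
```

```bash
python3 - <<'E'
from h import *
togo((.547,.08,.074),180)
p,d=bot.camera('scene');cv2.imwrite('pics/scene7.png',cv2.resize(p[140:300,270:460],None,fx=4,fy=3.7))
p,d=bot.camera('top');cv2.imwrite('pics/top7.png',cv2.resize(p[80:260,190:400],None,fx=3,fy=3));np.save('top5.npy',d)
E
```

```text
t 10.8 pos [0.5475 0.0114 0.075 ] yaw 179.97 tilt z [ 0. -0. -1.] grip 0.0241 F [ 0.2 -0.8 -3.3] q [-0.05  0.44  1.66 -0.    1.05 -1.62]
shift [ 0.6 68.6  0.9] rotvec [-0.      0.     -0.0005] dist 68.6
```

View pics/scene7.png

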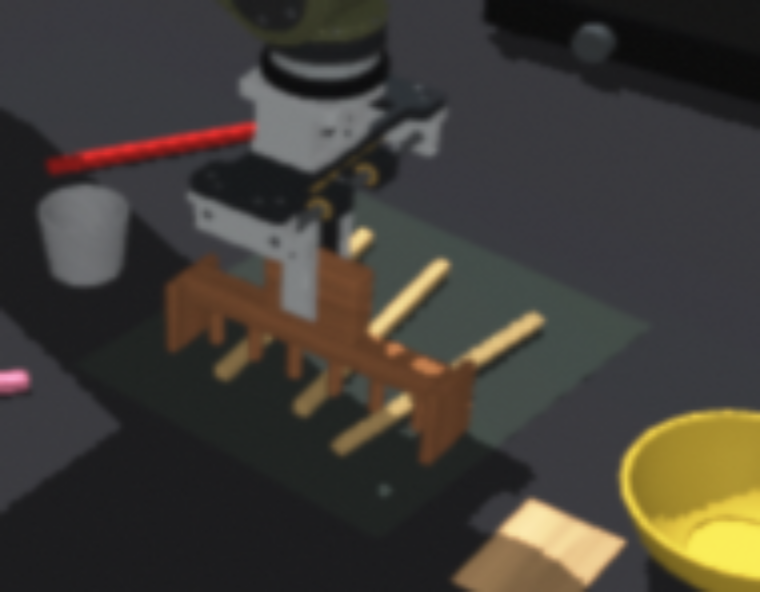

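View pics/top7.png

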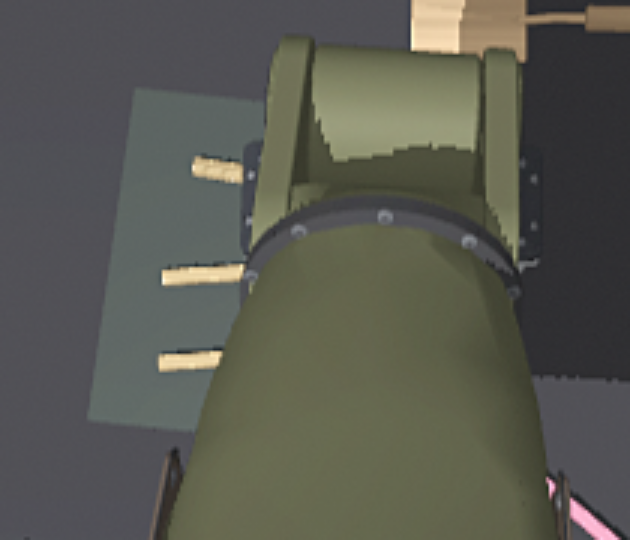

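a is already much straighter. I'll centre on the sticks and shift the rake 12 mm in -x so that the +x teeth bear on all three sticks. Then I'll comb end to end along that one line, so every stick lies against the same side of its gap.

Emit:
apply_moves:
  steps:
    - [[1,0,12,0,0,0,0],[1,0,12,0,0,0,0],[1,0,12,0,0,0,0],[1,0,12,0,0,0,0],[1,0,12,0,0,0,0],[1,0,9,0,0,0,0],[1,4,0,0,0,0,0],[1,4,0,0,0,0,0],[1,4,0,0,0,0,0],[1,0,10,0,0,0,0],[1,0,10,0,0,0,0],[1,0,10,0,0,0,0],[1,0,10,0,0,0,0],[1,0,10,0,0,0,0],[1,0,10,0,0,0,0],[1,0,10,0,0,0,0],[1,0,5,0,0,0,0],[1,0,0,0,0,0,0]]

```text
t: 13.15
ee_pos: [0.5354, 0.1562, 0.0749]
orientation: [-0.0, 1.0, -0.0, -0.0]
ft_force: [-0.2, 0.2, -2.6]
grip_width: 0.024
```

Emit:
apply_moves:
  steps:
    - [[1,0,-10,0,0,0,0],[1,0,-10,0,0,0,0],[1,0,-10,0,0,0,0],[1,0,-10,0,0,0,0],[1,0,-10,0,0,0,0],[1,0,-10,0,0,0,0],[1,0,-10,0,0,0,0],[1,0,-10,0,0,0,0],[1,0,-10,0,0,0,0],[1,0,-10,0,0,0,0],[1,0,-10,0,0,0,0],[1,0,-10,0,0,0,0],[1,0,-10,0,0,0,0],[1,0,-10,0,0,0,0],[1,0,-10,0,0,0,0],[1,0,-3,0,0,0,0],[1,0,0,0,0,0,0]]

```text
t: 15.28
ee_pos: [0.5355, 0.0028, 0.0749]
orientation: [0.0, 1.0, 0.0, -0.0]
ft_force: [0.1, -0.3, -2.4]
grip_width: 0.0238
```

```bash
python3 - <<'E'
from h import *
togo((.535,.08,.074),180)
p,d=bot.camera('scene');cv2.imwrite('pics/scene8.png',cv2.resize(p[140:300,270:460],None,fx=4,fy=3.7))
p,d=bot.camera('top');cv2.imwrite('pics/top8.png',cv2.resize(p[80:260,190:400],None,fx=3,fy=3));sticks(p)
E
```

```text
t 15.28 pos [0.5355 0.0028 0.0749] yaw 180.0 tilt z [-1.e-04  0.e+00 -1.e+00] grip 0.0238 F [ 0.1 -0.3 -2.4] q [-0.06  0.41  1.69  0.    1.03 -1.63]
shift [ 0.5 77.2  0.9] rotvec [ 0.     -0.0001 -0.0001] dist 77.2
mid [0.6477 0.0372] dir [0.431 0.902] angle from +y -25.55 len 0.0601 w 38.9 n 126
mid [ 0.6505 -0.0259] dir [0.232 0.973] angle from +y -13.44 len 0.082 w 44.2 n 271
mid [0.6032 0.1415] dir [0.064 0.998] angle from +y -3.66 len 0.0511 w 13.2 n 125
mid [0.5342 0.1459] dir [-0.049  0.999] angle from +y 2.8 len 0.0721 w 11.5 n 174
mid [0.4695 0.1524] dir [-0.049  0.999] angle from +y 2.81 len 0.0626 w 11.3 n 150
```

View pics/scene8.png

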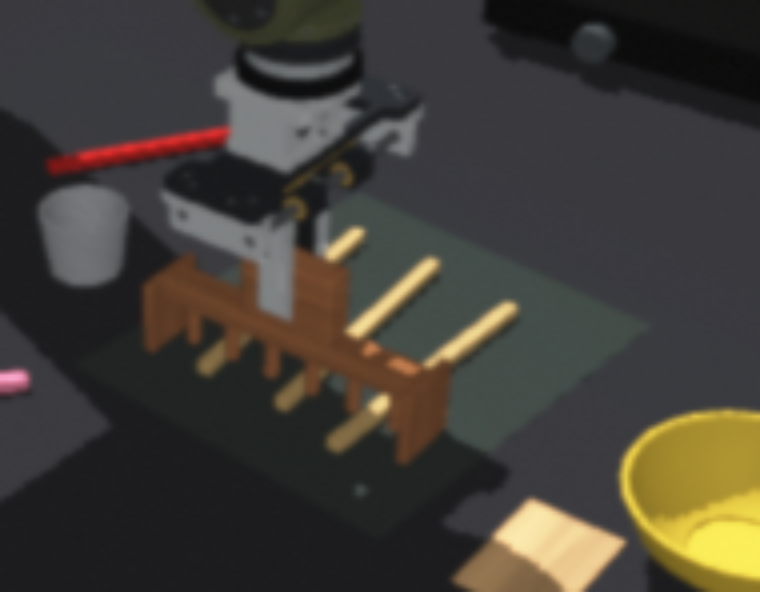

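View pics/top8.png

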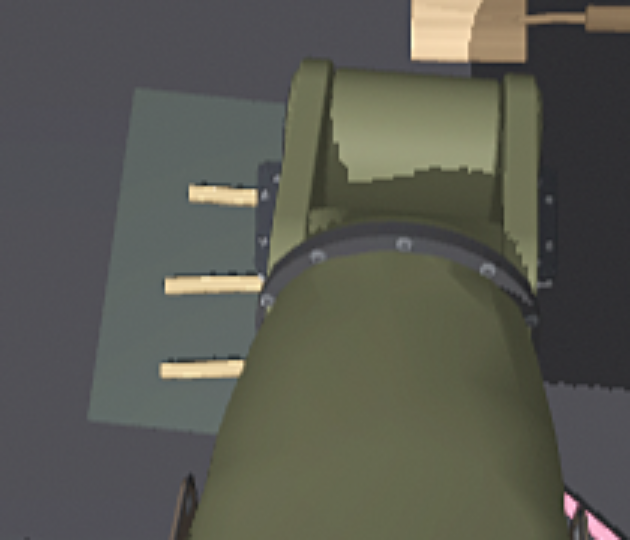

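Emit:
apply_moves:
  steps:
    - [[1,0,12,0,0,0,0],[1,0,12,0,0,0,0],[1,0,12,0,0,0,0],[1,0,12,0,0,0,0],[1,0,12,0,0,0,0],[1,0,12,0,0,0,0],[1,0,5,0,0,0,0],[1,3,0,0,0,0,0],[1,3,0,0,0,0,0],[1,0,-12,0,0,0,0],[1,0,-12,0,0,0,0],[1,0,-12,0,0,0,0],[1,0,-12,0,0,0,0],[1,0,-12,0,0,0,0],[1,0,-12,0,0,0,0],[1,0,-5,0,0,0,0]]

```text
t: 17.38
ee_pos: [0.5295, 0.0021, 0.075]
orientation: [0.0, 1.0, 0.0, 0.0]
ft_force: [-0.2, 0.4, -3.1]
grip_width: 0.0236
```

Emit:
apply_moves:
  steps:
    - [[1,0,12,0,0,0,0],[1,0,12,0,0,0,0],[1,0,12,0,0,0,0],[1,0,12,0,0,0,0],[1,0,12,0,0,0,0],[1,0,12,0,0,0,0],[1,0,12,0,0,0,0],[1,0,12,0,0,0,0],[1,0,12,0,0,0,0],[1,0,12,0,0,0,0],[1,0,12,0,0,0,0],[1,0,12,0,0,0,0],[1,0,9,0,0,0,0],[1,0,-12,0,0,0,0],[1,0,-12,0,0,0,0],[1,0,-12,0,0,0,0],[1,0,-12,0,0,0,0],[1,0,-12,0,0,0,0],[1,0,-12,0,0,0,0],[1,0,-4,0,0,0,0]]

```text
t: 19.88
ee_pos: [0.5295, 0.0791, 0.075]
orientation: [0.0, 1.0, -0.0, -0.0]
ft_force: [-0.9, -0.5, -2.2]
grip_width: 0.0236
```

Emit:
apply_moves:
  steps:
    - [[1,2,0,0,0,0,0],[1,2,0,0,0,0,0],[1,0,-12,0,0,0,0],[1,0,-12,0,0,0,0],[1,0,-12,0,0,0,0],[1,0,-12,0,0,0,0],[1,0,-12,0,0,0,0],[1,0,-12,0,0,0,0],[1,0,-5,0,0,0,0],[1,0,0,0,0,0,0]]

```text
t: 21.12
ee_pos: [0.5255, 0.0027, 0.0749]
orientation: [0.0, 1.0, 0.0, -0.0]
ft_force: [0.2, 0.4, -2.9]
grip_width: 0.0237
```

```bash
python3 - <<'E'
from h import *
togo((.525,.08,.074),180)
p,d=bot.camera('scene');cv2.imwrite('pics/scene9.png',cv2.resize(p[140:300,270:460],None,fx=4,fy=3.7))
p,d=bot.camera('top');cv2.imwrite('pics/top9.png',cv2.resize(p[80:260,190:400],None,fx=3,fy=3));sticks(p)
E
```

```text
t 21.12 pos [0.5255 0.0027 0.0749] yaw 179.98 tilt z [-0.  0. -1.] grip 0.0237 F [ 0.2  0.4 -2.9] q [-0.06  0.39  1.72  0.    1.03 -1.64]
shift [ 0.5 77.3  0.9] rotvec [ 0.     -0.     -0.0003] dist 77.3
mid [ 0.6335 -0.0025] dir [0.018 1.   ] angle from +y -1.04 len 0.1228 w 54.4 n 497
mid [0.5961 0.1424] dir [0.052 0.999] angle from +y -3.0 len 0.0532 w 13.1 n 131
mid [0.528  0.1456] dir [-0.012  1.   ] angle from +y 0.66 len 0.0722 w 9.2 n 155
mid [0.4645 0.1501] dir [-0.021  1.   ] angle from +y 1.19 len 0.0625 w 9.0 n 143
```

View pics/scene9.png

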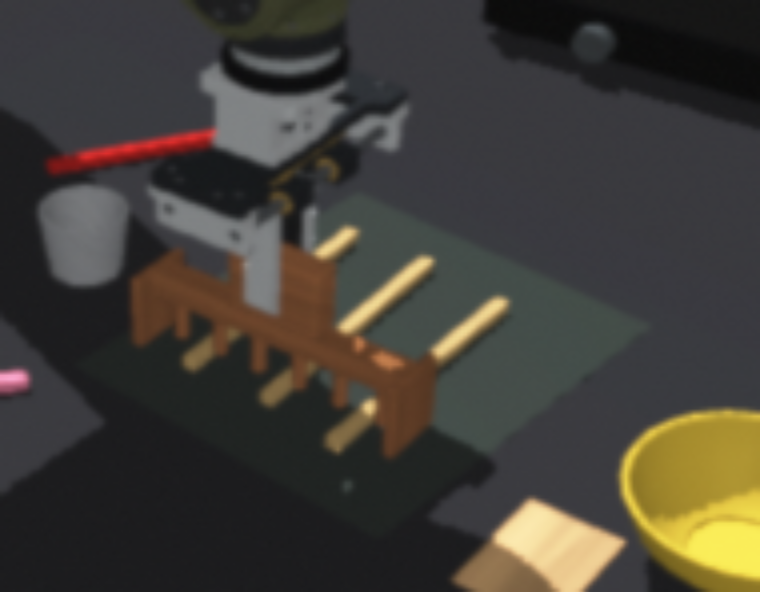

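Emit:
apply_moves:
  steps:
    - [[1,0,12,0,0,0,0],[1,0,12,0,0,0,0],[1,0,12,0,0,0,0],[1,0,12,0,0,0,0],[1,0,12,0,0,0,0],[1,0,12,0,0,0,0],[1,0,5,0,0,0,0],[1,3,0,0,0,0,0],[1,2,0,0,0,0,0],[1,0,12,0,0,0,0],[1,0,12,0,0,0,0],[1,0,12,0,0,0,0],[1,0,12,0,0,0,0],[1,0,12,0,0,0,0],[1,0,12,0,0,0,0],[1,0,4,0,0,0,0]]

```text
t: 23.22
ee_pos: [0.5204, 0.1567, 0.0749]
orientation: [-0.0, 1.0, 0.0, 0.0]
ft_force: [-0.4, -0.2, -2.3]
grip_width: 0.0237
```

Emit:
apply_moves:
  steps:
    - [[1,0,-12,0,0,0,0],[1,0,-12,0,0,0,0],[1,0,-12,0,0,0,0],[1,0,-12,0,0,0,0],[1,0,-12,0,0,0,0],[1,0,-12,0,0,0,0],[1,0,-12,0,0,0,0],[1,0,-12,0,0,0,0],[1,0,-12,0,0,0,0],[1,0,-12,0,0,0,0],[1,0,-12,0,0,0,0],[1,0,-12,0,0,0,0],[1,0,-9,0,0,0,0],[1,0,0,0,0,0,0]]

```text
t: 24.98
ee_pos: [0.5205, 0.0024, 0.0749]
orientation: [0.0, 1.0, -0.0, -0.0]
ft_force: [0.1, -0.4, -2.9]
grip_width: 0.024
```

```bash
python3 - <<'E'
from h import *
togo((.52,.08,.074),180)
p,d=bot.camera('scene');cv2.imwrite('pics/scene10.png',cv2.resize(p[140:300,270:460],None,fx=4,fy=3.7))
p,d=bot.camera('top');cv2.imwrite('pics/top10.png',cv2.resize(p[80:260,190:400],None,fx=3,fy=3));sticks(p)
E
```

```text
t 24.98 pos [0.5205 0.0024 0.0749] yaw 179.97 tilt z [-1.e-04 -0.e+00 -1.e+00] grip 0.024 F [ 0.1 -0.4 -2.9] q [-0.07  0.38  1.74 -0.    1.02 -1.64]
shift [ 0.5 77.6  0.9] rotvec [-0.     -0.0001 -0.0006] dist 77.6
mid [0.625  0.0104] dir [-0.111  0.994] angle from +y 6.37 len 0.0939 w 56.1 n 397
mid [ 0.6249 -0.0496] dir [-0.984  0.175] angle from +y 79.9 len 0.0422 w 37.1 n 117
mid [0.589 0.141] dir [0.024 1.   ] angle from +y -1.37 len 0.0506 w 13.0 n 129
mid [0.5242 0.1467] dir [0.011 1.   ] angle from +y -0.63 len 0.0658 w 11.5 n 167
mid [0.46   0.1477] dir [-0.024  1.   ] angle from +y 1.37 len 0.0625 w 9.0 n 141
```

View pics/scene10.png

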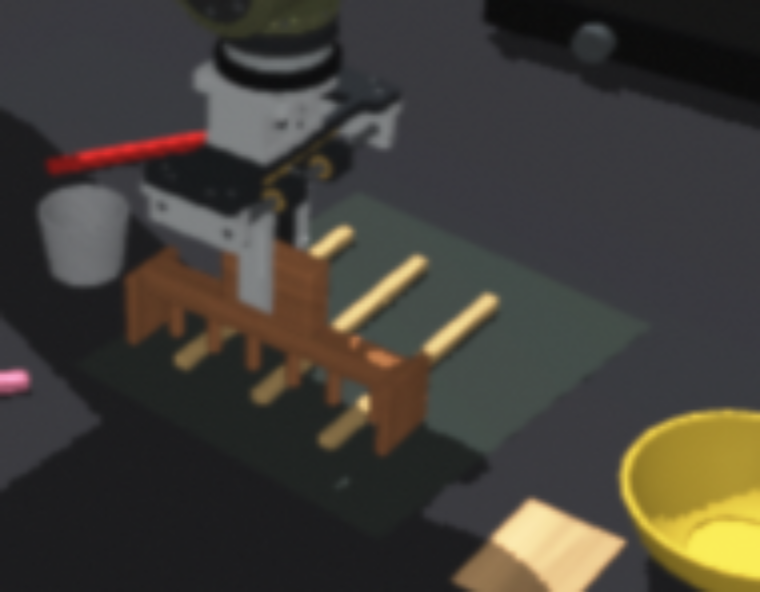

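One more round with a smaller shift. After it I'll go back to the middle, recentre the gaps and lift straight up.

Emit:
apply_moves:
  steps:
    - [[1,0,12,0,0,0,0],[1,0,12,0,0,0,0],[1,0,12,0,0,0,0],[1,0,12,0,0,0,0],[1,0,12,0,0,0,0],[1,0,12,0,0,0,0],[1,0,5,0,0,0,0],[1,3,0,0,0,0,0],[1,0,12,0,0,0,0],[1,0,12,0,0,0,0],[1,0,12,0,0,0,0],[1,0,12,0,0,0,0],[1,0,12,0,0,0,0],[1,0,12,0,0,0,0],[1,0,4,0,0,0,0]]

```text
t: 26.95
ee_pos: [0.5174, 0.1567, 0.0749]
orientation: [-0.0, 1.0, -0.0, -0.0]
ft_force: [-0.0, -1.1, -2.6]
grip_width: 0.0238
```

Emit:
apply_moves:
  steps:
    - [[1,0,-12,0,0,0,0],[1,0,-12,0,0,0,0],[1,0,-12,0,0,0,0],[1,0,-12,0,0,0,0],[1,0,-12,0,0,0,0],[1,0,-12,0,0,0,0],[1,0,-12,0,0,0,0],[1,0,-12,0,0,0,0],[1,0,-12,0,0,0,0],[1,0,-12,0,0,0,0],[1,0,-12,0,0,0,0],[1,0,-12,0,0,0,0],[1,0,-9,0,0,0,0]]

```text
t: 28.58
ee_pos: [0.5175, 0.0021, 0.075]
orientation: [0.0, 1.0, 0.0, 0.0]
ft_force: [-0.0, 0.8, -2.7]
grip_width: 0.0239
```

Emit:
apply_moves:
  steps:
    - [[1,0,12,0,0,0,0],[1,0,12,0,0,0,0],[1,0,12,0,0,0,0],[1,0,12,0,0,0,0],[1,0,12,0,0,0,0],[1,0,12,0,0,0,0],[1,0,5,0,0,0,0],[1,-5,0,0,0,0,0],[1,0,0,0,0,0,0],[1,0,0,-10,0,0,0],[1,0,0,-25,0,0,0],[1,0,0,-30,0,0,0],[1,0,0,0,0,0,0]]

```text
t: 30.2
ee_pos: [0.5235, 0.0798, 0.1422]
orientation: [0.0, 1.0, 0.0, 0.002]
ft_force: [-0.1, 0.0, -3.2]
grip_width: 0.0236
```

```bash
python3 - <<'E'
from h import *
togo((.42,.32,.138),156)
p,d=bot.camera('scene');cv2.imwrite('pics/scene11.png',cv2.resize(p[140:300,270:460],None,fx=4,fy=3.7))
E
```

```text
t 30.2 pos [0.5235 0.0798 0.1422] yaw 179.99 tilt z [ 4.4e-03  3.0e-04 -1.0e+00] grip 0.0236 F [-0.1  0.  -3.2] q [ 0.08  0.31  1.66 -0.    1.17 -1.49]
shift [103.6 240.2   3.8] rotvec [0.0012 0.0043 0.4188] dist 261.6
```

View pics/scene11.png

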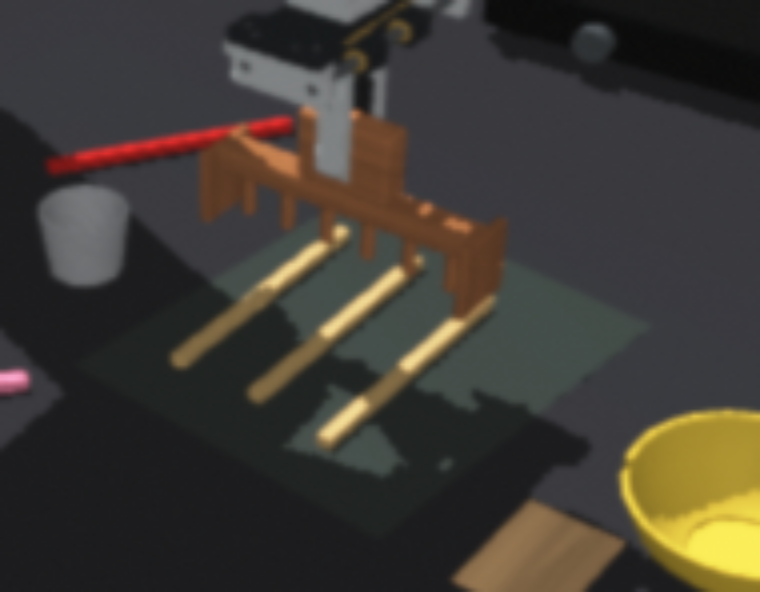

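The sticks look parallel. I'll carry the rake back to its first spot, which is clear, and check the sticks from the top before setting it down.

Emit:
apply_moves:
  steps:
    - [[1,17,40,0,0,0,0],[1,17,40,0,0,0,0],[1,17,40,0,0,0,0],[1,17,40,0,0,0,0],[1,17,40,0,0,0,0],[1,16,40,0,0,0,0],[1,0,0,0,0,0,0.14],[1,0,0,0,0,0,0.14],[1,0,0,0,0,0,0.139],[1,0,0,0,0,0,0]]

```text
t: 31.5
ee_pos: [0.421, 0.3196, 0.1386]
orientation: [0.207, 0.978, -0.001, -0.001]
ft_force: [0.0, -0.4, -3.4]
grip_width: 0.0237
```

```bash
python3 - <<'E'
from h import *
togo((.4235,.3209,.0725),156)
p,d=bot.camera('top');cv2.imwrite('pics/top12.png',p);sticks(p)
E
```

```text
t 31.5 pos [0.421  0.3196 0.1386] yaw 156.05 tilt z [-0.0016 -0.0011 -1.    ] grip 0.0237 F [ 0.  -0.4 -3.4] q [ 0.58  0.32  1.66  0.    1.17 -0.57]
shift [-1.8  2.4 66.1] rotvec [-0.0016 -0.0011  0.0009] dist 66.2
mid [0.5864 0.067 ] dir [0.004 1.   ] angle from +y -0.21 len 0.1981 w 10.7 n 405
mid [0.5223 0.08  ] dir [-0.012  1.   ] angle from +y 0.67 len 0.1982 w 9.2 n 423
mid [0.4582 0.0796] dir [-0.009  1.   ] angle from +y 0.54 len 0.1987 w 11.2 n 449
```

View pics/top12.png

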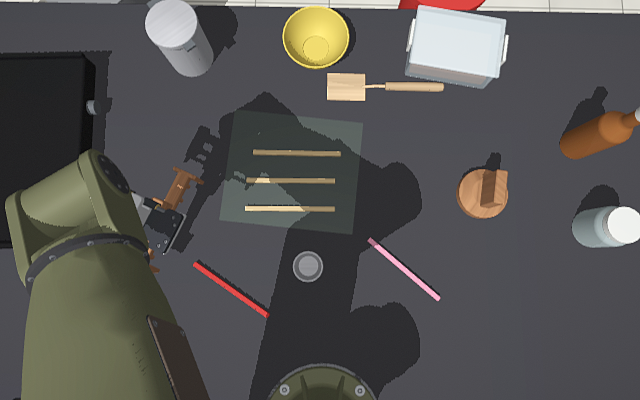

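The top view shows the sticks parallel within 0.9° and 64 mm apart. I'll set the rake down about 30 mm further from them.

```bash
python3 - <<'E'
from h import *
togo((.412,.35,.0728),156)
E
```

```text
t 31.55 pos [0.4211 0.3196 0.1389] yaw 156.18 tilt z [-1.3e-03 -9.0e-04 -1.0e+00] grip 0.0239 F [ 0.4  0.1 -3.7] q [ 0.58  0.32  1.66 -0.    1.17 -0.58]
shift [20.5 24.2 66.1] rotvec [-0.0013 -0.0009  0.0031] dist 73.3
```

Emit:
apply_moves:
  steps:
    - [[1,10,12,0,0,0,0],[1,10,12,0,0,0,0],[1,0,0,25,0,0,0],[1,0,0,20,0,0,0],[1,0,0,12,0,0,0],[1,0,0,6,0,0,0],[1,0,0,2,0,0,0],[1,0,0,0,0,0,0],[1,0,0,0,0,0,0]]

```text
t: 32.67
ee_pos: [0.4132, 0.3501, 0.0755]
orientation: [0.208, 0.978, 0.0, 0.0]
ft_force: [-0.6, 0.4, -2.0]
grip_width: 0.024
```

```bash
python3 - <<'E'
from h import *
togo((.412,.35,.0725),156)
E
```

```text
t 32.67 pos [0.4132 0.3501 0.0755] yaw 156.0 tilt z [ 7.e-04  5.e-04 -1.e+00] grip 0.024 F [-0.6  0.4 -2. ] q [ 0.64  0.42  1.68  0.    1.04 -0.52]
shift [ 1.  -0.6  3. ] rotvec [0.0007 0.0004 0.    ] dist 3.2
```

Emit:
apply_moves:
  steps:
    - [[1,0,0,1.5,0,0,0],[1,0,0,0.8,0,0,0],[1,0,0,0,0,0,0],[1,0,0,0,0,0,0]]

```text
t: 33.17
ee_pos: [0.413, 0.35, 0.0727]
orientation: [0.208, 0.978, 0.0, 0.0]
ft_force: [0.2, 0.3, -2.7]
grip_width: 0.0244
```

```bash
python3 - <<'E'
from h import *
togo((.412,.35,.0725),156)
E
```

```text
t 33.17 pos [0.413  0.35   0.0727] yaw 156.0 tilt z [ 0.  0. -1.] grip 0.0244 F [ 0.2  0.3 -2.7] q [ 0.64  0.43  1.68 -0.    1.03 -0.52]
shift [ 0.9 -0.4  0.2] rotvec [0.     0.     0.0001] dist 1.0
```

Emit:
apply_moves:
  steps:
    - [[1,0,0,0.6,0,0,0],[1,0,0,0,0,0,0],[0,0,0,0,0,0,0],[0,0,0,0,0,0,0],[-1,0,0,0,0,0,0],[-1,0,0,0,0,0,0],[-1,0,0,0,0,0,0],[-1,0,0,0,0,0,0],[-1,0,0,0,0,0,0],[-1,0,0,0,0,0,0]]

```text
t: 34.42
ee_pos: [0.4129, 0.35, 0.0721]
orientation: [0.208, 0.978, 0.0, 0.0]
ft_force: [-0.5, 0.2, -0.1]
grip_width: 0.0936
```

Emit:
apply_moves:
  steps:
    - [[-1,0,0,0,0,0,0],[-1,0,0,0,0,0,0],[-1,0,0,-20,0,0,0],[-1,0,0,-40,0,0,0],[-1,0,0,-50,0,0,0],[-1,0,0,-30,0,0,0],[-1,0,0,0,0,0,0]]

```text
t: 35.3
ee_pos: [0.4136, 0.3504, 0.2142]
orientation: [0.208, 0.978, 0.002, 0.001]
ft_force: [0.1, -0.1, 0.2]
grip_width: 0.0941
```

```bash
python3 - <<'E'
from h import *
togo((.412,.35,.0725),156)
p,d=bot.camera('top');cv2.imwrite('pics/top13.png',p);sticks(p)
p,d=bot.camera('scene');cv2.imwrite('pics/scene13.png',p)
E
```

```text
t 35.3 pos [0.4136 0.3504 0.2142] yaw 156.0 tilt z [ 0.0033  0.0024 -1.    ] grip 0.0941 F [ 0.1 -0.1  0.2] q [ 0.64  0.27  1.53  0.    1.33 -0.52]
shift [  1.5  -1.5 141.7] rotvec [0.0035 0.002  0.0001] dist 141.7
mid [0.5864 0.067 ] dir [0.003 1.   ] angle from +y -0.18 len 0.1981 w 10.7 n 405
mid [0.5223 0.0801] dir [-0.013  1.   ] angle from +y 0.75 len 0.1983 w 12.8 n 439
mid [0.4581 0.0796] dir [-0.009  1.   ] angle from +y 0.52 len 0.1987 w 11.2 n 451
```

View pics/scene13.png

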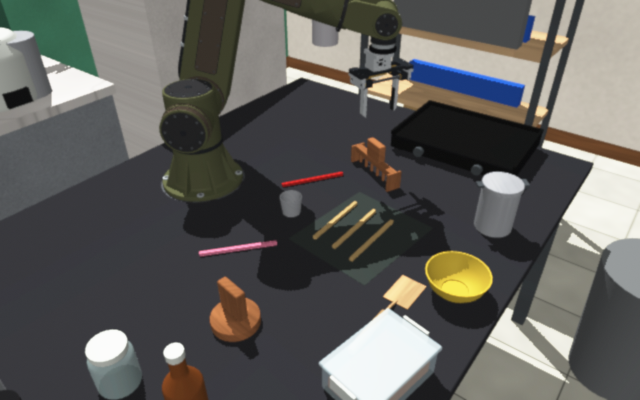

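The scene picture shows the rake standing upright and free near row/col 165/375. The three sticks lie parallel near 233/353, and the gripper is clear of everything.

```bash
python3 - <<'E'
from h import *
print(bot.sense()['t'],bot.close_job())
E
```

```text
the job is handed in; nothing more can be done
35.4 None
```

I combed the three bamboo sticks parallel with the rake, stood it upright beside them and let go. I handed the job in at 35.4 s, with no verdict reported.

- **Combing:** I moved the sticks only with the rake. I lowered its teeth between the sticks and combed from end to end several times. Small shifts towards the robot brought all three sticks against the same side of their gaps.
- **Sticks, last top view:** their angles are -0.2°, 0.75° and 0.5°, so they are parallel within about 1°. The rows are about 64 mm apart, and each stick measures about 198 mm long. The stick farthest from the robot sits about 13 mm off lengthwise from the other two.
- **Rake:** the last scene picture shows it upright. It is centred near (0.413, 0.350), by my estimate roughly 120 mm or more from the nearest stick. The gripper is open and about 140 mm above its release height.
- **Other checks:** wrist force readings at the end of each move stayed under about 5 N. I measured stick angles only from the top view. I judged the rake's uprightness from the scene picture and did not measure it. No check failed.

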